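# Key in a donated chest and aim the stick reader at its ticket

### The job

Book in the little chest of drawers: on the pricing keypad press the long bar key, then the round key, then the square key, one at a time, each fully down and let up again before the next. Then draw the stick reader up out of its cup, tip it about halfway over (some 45 degrees) and finish while still holding it up and still in the gripper, its nose aimed at the middle of the ticket on the chest from about 100 mm away and touching nothing else. Leave the other things on the table where they are.

Things in the scene. Friction and masses are not known exactly. Their poses are not given: they have to be found in the camera images.
- keypad: White pricing keypad fixed to the table, plinth 100 (x) x 200 (y) x 30 mm high, with three grey keys in a row along its y axis, 55 mm apart, in any order; a slanted blank display rises to 60 mm above the table behind the keys (at its +x edge). Origin: centre of the underside.
- key_bar_top (a point): Centre of the top face of the bar key: a long narrow grey cap 46 mm (keypad x) x 15 mm (keypad y), 47 mm above the table when up.
- key_round_top (a point): Centre of the top face of the round key: grey disc 28 mm in diameter, 47 mm above the table when up.
- key_square_top (a point): Centre of the top face of the square key: grey cap 27 x 27 mm, 47 mm above the table when up.
- key_bar (a joint): Travel of this key straight down in m: 0 is up, 0.006 is fully down. Spring return; it starts to move at about 1 N and is fully down at about 4 N.
- key_round (a joint): Travel of this key straight down in m: 0 is up, 0.006 is fully down. Spring return; it starts to move at about 1 N and is fully down at about 4 N.
- key_square (a joint): Travel of this key straight down in m: 0 is up, 0.006 is fully down. Spring return; it starts to move at about 1 N and is fully down at about 4 N.
- stand: Cup stand fixed to the table: dark steel base plate 100 x 100 x 12 mm with an aluminium cup in its middle, outside diameter 52 mm, inside diameter 42 mm, rim 67 mm and inner floor 17 mm above the table. Origin: centre of the underside.
- reader_center (a point): Centre of the hand-held stick reader, a round stick 160 mm long, about 0.16 kg. Its own z axis runs from the nose (80 mm below this point, at z = -80 mm) to the tail (z = +80 mm). The black nose is 38 mm in diameter over the first 32 mm, with the reading window in its end face; the rest, mostly grey, is 30 mm in diameter. It stands nose down in the cup of the stand, loose by 2 mm all round, its upper 110 mm above the rim. It reads along its own axis, straight out of the nose.
- ticket (a point): Centre of the paper ticket (50 x 70 mm) lying flat on the top of the small chest of drawers, 111 mm above the table; z up, x and y as those of the chest. Which way round the ticket is read does not matter.
- chest: Small wooden table-top chest of drawers, fixed, top board 176 (x) x 256 (y) mm, 110 mm high; the ticket lies in the middle of its top; its drawers face its -x. Origin: centre of the underside.
- jar: Bystander: glass jar with steel lid, 60 mm diameter, 80 mm tall, standing; origin at the centre of its underside.
- can: Bystander: can, 60 mm diameter, 180 mm tall, standing; origin at the centre of its underside.
- mug: Bystander: white mug, 80 mm diameter, 90 mm tall, handle towards its +y, standing; origin at the centre of its underside.
- tape: Bystander: cardboard-coloured roll of tape lying flat, 100 mm diameter, 45 mm tall; origin at the centre of its underside.
- pull: Bystander: small brass drawer knob standing on its foot, 32 mm diameter, 30 mm tall, near the robot's side of the cup stand; origin at the centre of its underside.
- screwdriver: Bystander: screwdriver lying flat along its x axis, about 170 mm long and 26 mm thick, on the robot's side of the keypad; origin under its middle.

How it is judged (in metres and radians):
On the way, in this order (a step that is already met when the one before it is completed fails the run):
1. bar key pressed down, the other keys up (value of joint key_bar above 0.0042 m and value of joint each of key_round, key_square below 0.002 m), for 0.05 s.
2. round key pressed down, the other keys up (value of joint key_round above 0.0042 m and value of joint each of key_bar, key_square below 0.002 m), for 0.05 s.
3. square key pressed down, the other keys up (value of joint key_square above 0.0042 m and value of joint each of key_bar, key_round below 0.002 m), for 0.05 s.
4. reader drawn clear of the cup, held by the fingers, all keys up (z of reader_center in the frame of stand above 0.155 m and contact force between the fingers and reader above 1 N and value of joint each of key_bar, key_round, key_square below 0.002 m), for 0.1 s.
At the end, for the whole second after the job is handed in: Reader held still in the gripper, centre over 160 mm above the table, touching nothing else, leaning 30 to 60 degrees, nose lower; ticket centre within 35 mm each way of the line out of its nose and 50 to 170 mm beyond the nose; all keys up (x of ticket in the frame of reader_center between -0.035 and 0.035 m and y of ticket in the frame of reader_center between -0.035 and 0.035 m and z of ticket in the frame of reader_center between -0.25 and -0.13 m and angle between reader_center's own z axis and vertical between 0.52 and 1.05 rad and height (world z) of reader_center above 0.16 m and contact force between the fingers and reader above 1 N and contact force between reader and chest below 0.2 N and contact force between reader and stand below 0.2 N and contact force between reader and keypad below 0.2 N and linear speed of reader below 0.05 m/s and contact force between reader and jar below 0.2 N and contact force between reader and can below 0.2 N and contact force between reader and mug below 0.2 N and contact force between reader and tape below 0.2 N and contact force between reader and pull below 0.2 N and contact force between reader and screwdriver below 0.2 N and value of joint each of key_bar, key_round, key_square below 0.002 m); the arm keeps its last pose, push and grip.
It fails at once if another thing on the table shifted by more than 40 mm or knocked over (distance of any of jar, can, mug, tape, pull, screwdriver from where it was at the start of the episode above 0.04 m or angle between any of jar, can, mug's own z axis and vertical above 0.5 rad).
It also fails if it takes over 64 s, if anything falls off the work surface, if the arm or the gripper's body presses on something with over 40 N, if the wrist force passes 120 N, or if a joint passes its speed limit or range.

### The arm

A 7-joint arm with a two-finger parallel gripper is mounted at the origin on the work surface. World frame = base frame: x ahead of the robot, y to its left, z up, the work surface at z = 0. Lengths are in m, angles in degrees, forces in N, time in s.
With the tool pointing down it reaches from about 0.425 to 0.875 m from the base axis. Payload 4.7 kg.
Tool frame: the origin (TCP) lies at the very end of the fingers, on their centre line; the grasp point (between the pads) lies 19 mm behind it (pinch_z is the distance from the TCP to the grasp point, in m); z points along the fingers, y is the direction in which the jaws open and shut (so a half turn about z gives the same grasp; the last joint's range is limited). The gripper opens to 87 mm and grips with 3 to 60 N. Pads are 19 mm wide; open, the fingers measure 117 mm over their backs; the gripper's body (75 mm by 190 mm) begins 51 mm behind the grasp point.
Start: joints at [67.099, 18.392, -4.016, 83.108, 1.295, 78.541, -3.26], TCP at [0.261, -0.595, 0.223] pointing down, gripper open.
Joint ranges: [-163.93, 163.93], [-17.29, 119.83], [-79.2, 71.16], [3.27, 140.29], [-89.18, 269.18], [5.43, 117.66], [-154.24, 154.24]. Speed limits (degrees/s): [147.25, 147.25, 180, 180, 180, 180, 180].

### API

Orientations are given as [roll, pitch, yaw] about the fixed x, y, z axes, in that order (R = Rz(yaw) Ry(pitch) Rx(roll)).
In Python, from cell import get_obs, read_camera, camera_params, sign_off, pinch_z gives the robot as it stands.
- The arm moves only by the shell command python3 -m handwheel 'ROWS' [FORCE]. ROWS is JSON, a list of rows, each a list of 5 numbers: the finger opening in m, from 0 to 0.087, then the shift along the tool's x, y, z in m, then the turn about the tool's z in rad. In form: [[jaw, tx, ty, tz, twist], ...]. A call has 1 to 20 rows; each row is the pose to reach, as a shift and turn from the pose commanded when the call began, along the tool's axes at that moment; what a row does not reach only later rows make up. A row lasts 1/10 s, in which the tool goes at most 50 mm and 8.59 degrees, less where a joint would pass 70% of its speed; a pose out of reach is approached as far as the arm can. A call with a gripper value outside its range is refused whole. The fingers move at their own pace and stop on an object; FORCE is the grip in N (left out, the last holds). Time passes only in rows, so rows that repeat a pose let the fingers close. It gives the time, the measured TCP pose, the force and the opening at its end, in the units of the state.
- get_obs(): the state, without advancing time (a new reading comes with each control period).
- read_camera(name): name is "side" or "top" or "wrist"; returns the picture (420x560x3 uint8, blue, green, red); there is no depth.
- camera_params(name): a dict with "camera_matrix" (3x3 intrinsics, pixels), "R" (3x3) and "t" (3): a world point X has camera coordinates R X + t. Camera axes: x right, y down, z forward; pixel columns grow to the right and rows downward; lengths in m; the calibration is good to about 2 mm. A picture is of the moment at which its call begins: read the wrist's pose just before it. camera_params takes no time and is no camera call; for the wrist camera it gives the pose at the moment of the call.
- sign_off(): hands the job in, once; it reports no verdict.
The state is a dict: "time_s": time; "qpos": joint angles; "joint_velocities": joint speeds; "effort": joint torques, N m; "tool_pos": TCP position; "tool_rot": TCP orientation; "force": force on the tool from outside, world axes, zero at the start; "wrist_torque": the same for the moment, N m; "grip_width": finger opening in m.
Only numpy, scipy, OpenCV 4.12 (cv2) and the standard library are available. Lean on these libraries where they do the work, as an engineer would, in place of code of your own. Each camera call takes 0.05 s, during which the arm holds its last target.

## Working session

There is one attempt and no reset: what is moved stays moved. The work goes in short steps, Python scripts to look and compute and a shell command to move; the robot and the scene stay as the last step left them, time stands still between calls to the robot, and variables do not carry over. Pictures are saved under pics/ and viewed, and the job is handed in when it is done.

```bash
ls; mkdir -p pics; python3 - <<'E'
from cell import *
import cv2
o=get_obs();print(o)
for n in("top","side","wrist"):
    p=camera_params(n);print(n,p)
    cv2.imwrite(f"pics/{n}0.png",read_camera(n))
print(pinch_z)
E
```

```text
pics
{'time_s': 0.0, 'qpos': array([67.09852394, 18.43892308, -4.01600984, 83.17593742,  1.29593543,
       78.54023439, -3.25891244]), 'joint_velocities': array([-0.08413223, -0.04332314, -0.02934548, -0.02429608,  0.06117089,
        0.03731066,  0.00184069]), 'effort': array([-1.15099323e-03, -4.91284096e+01, -4.04575747e-01, -3.12525380e+01,
       -6.38302742e-02,  4.38011752e-02,  1.88743734e-04]), 'tool_pos': array([ 0.26109076, -0.59464683,  0.22145406]), 'tool_rot': array([-1.79890204e+02,  6.54953347e-03,  2.37129831e+01]), 'force': array([-0.5174236 ,  0.15438662,  0.21533451]), 'wrist_torque': array([-0.0196835 , -0.05901676, -0.00238657]), 'grip_width': 0.08724139515919052}
top {'camera_matrix': array([[486.13865153,   0.        , 281.57755857],
       [  0.        , 486.13865153, 208.67602843],
       [  0.        ,   0.        ,   1.        ]]), 'R': array([[-0.01999609, -0.99978862,  0.00478335],
       [-0.99005427,  0.01913456, -0.13937865],
       [ 0.13925766, -0.00752281, -0.99022761]]), 't': array([0.00244244, 0.61210807, 1.3912114 ])}
side {'camera_matrix': array([[536.02262356,   0.        , 278.20755787],
       [  0.        , 536.02262356, 217.20444093],
       [  0.        ,   0.        ,   1.        ]]), 'R': array([[-0.91072439, -0.41257949, -0.01895369],
       [-0.25182243,  0.59107412, -0.76630076],
       [ 0.32736301, -0.69311583, -0.64220239]]), 't': array([0.52690689, 0.21595942, 1.46795004])}
wrist {'camera_matrix': array([[330.86131656,   0.        , 276.69851286],
       [  0.        , 330.86131656, 211.88219178],
       [  0.        ,   0.        ,   1.        ]]), 'R': array([[ 0.40150908, -0.91585159, -0.00251479],
       [-0.8811135 , -0.3870261 ,  0.2717532 ],
       [-0.24985889, -0.10689556, -0.96236369]]), 't': array([-0.64790826, -0.03159275,  0.39238447])}
0.0187
```

View pics/top0.png

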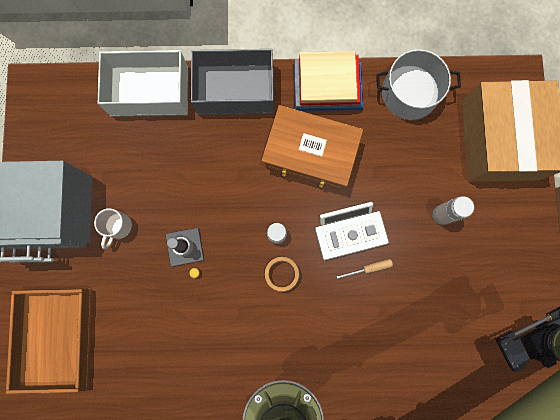

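View pics/side0.png

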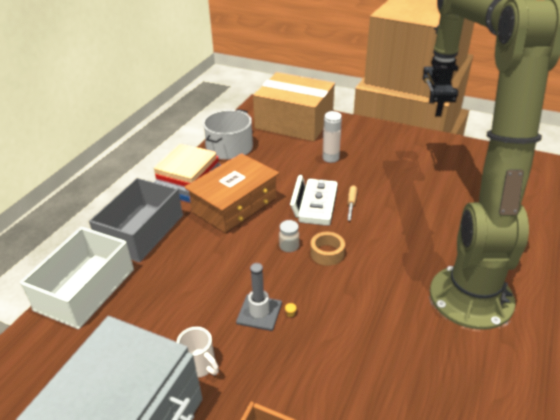

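View pics/wrist0.png

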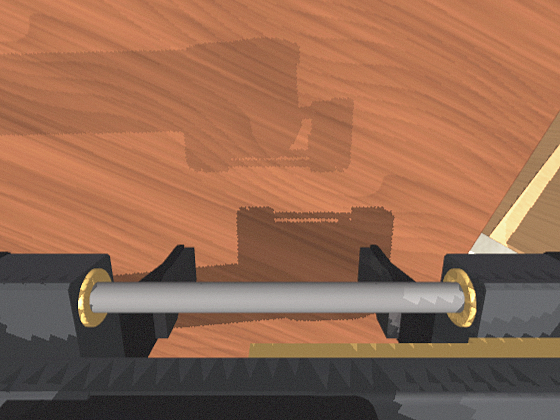

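The top view shows the keypad at about (352,233), the chest with ticket at (313,145), the stand at (184,247) and the can at (455,210). The side view agrees. I'll zoom in to get exact pixels.

```bash
cat > h.py <<'E'
import numpy as np, cv2
from cell import *
def w(n,u,v,z):
    p=camera_params(n);K,R,t=p["camera_matrix"],np.array(p["R"]),np.array(p["t"])
    c=-R.T@t; d=R.T@np.linalg.inv(K)@np.array([u,v,1.]); return c+d*(z-c[2])/d[2]
def px(n,X):
    p=camera_params(n);q=p["camera_matrix"]@(np.array(p["R"])@np.array(X)+p["t"]);return q[:2]/q[2]
def crop(src,u0,v0,u1,v1,s,out):
    im=cv2.imread(src)[v0:v1,u0:u1];im=cv2.resize(im,None,fx=s,fy=s,interpolation=cv2.INTER_CUBIC)
    for u in range(-(-u0//10)*10,u1,10):
        cv2.putText(im,str(u),((u-u0)*s,8),0,.3,(0,255,255),1);cv2.line(im,((u-u0)*s,10),((u-u0)*s,16),(0,255,255),1)
    for v in range(-(-v0//10)*10,v1,10):
        cv2.putText(im,str(v),(0,(v-v0)*s+4),0,.3,(0,255,255),1);cv2.line(im,(20,(v-v0)*s),(26,(v-v0)*s),(0,255,255),1)
    cv2.imwrite(out,im)
E
python3 -c "
from h import *
crop('pics/top0.png',305,195,395,265,8,'pics/a1.png')
crop('pics/top0.png',160,220,230,285,8,'pics/a2.png')
crop('pics/top0.png',255,100,370,200,6,'pics/a3.png')"
```

```text
(no output)
```

View pics/a1.png

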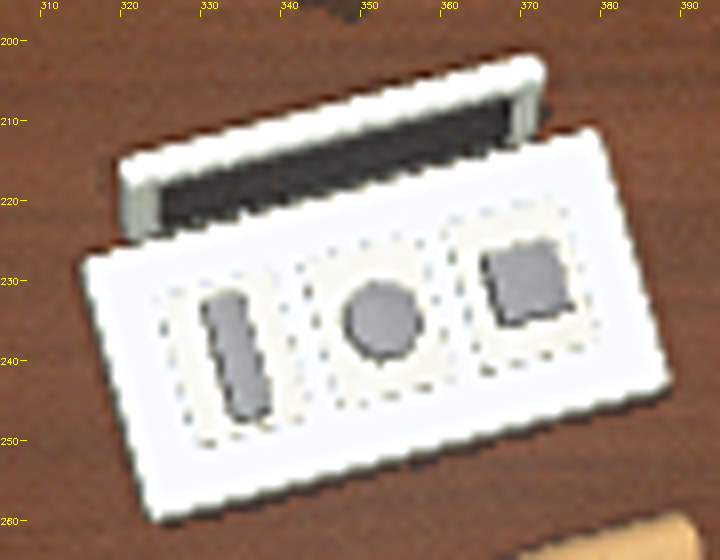

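View pics/a2.png

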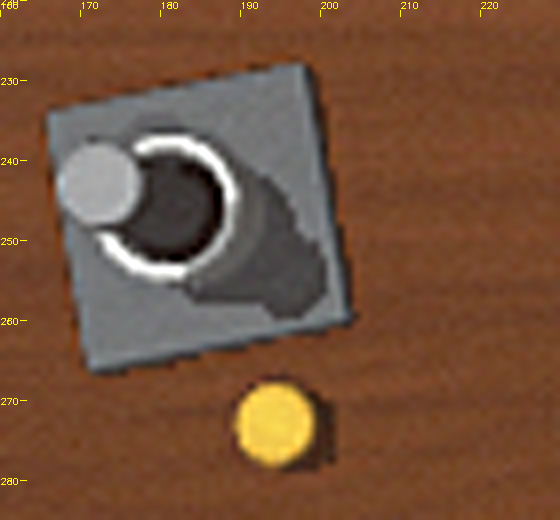

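View pics/a3.png

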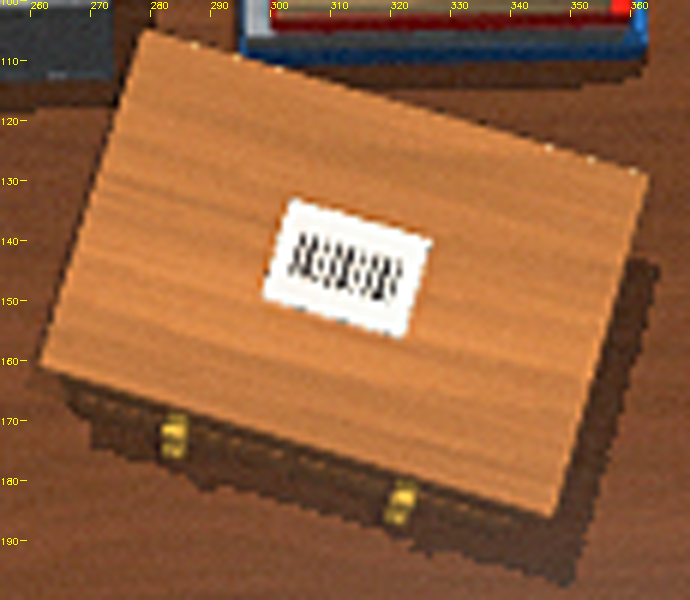

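Keys: bar at (334,239), round at (351.5,235), square at (370,230.5). Reader tail at (172.5,243), cup rim centre about (181,245.5), brass knob at (194.5,273), ticket centre (312,144.5).

```bash
python3 - <<'E'
from h import *
np.set_printoptions(precision=4,suppress=True)
f=lambda *a:print(*a)
for n,u,v,z in [("bar",334.2,239.2,.047),("round",351.7,234.9,.047),("square",370.2,230.5,.047),("tail",172.4,242.9,.177),("cup",180.7,245.3,.067),("knob",194.3,272.8,.03),("ticket",312,144.3,.111),("can",460,206,.18),("jar",277.5,231,.08),("mug",113,222,.09),("tape",282,272,.045),
 ("base1",166,234,.012),("base2",197,228,.012),("base3",203,260,.012),("base4",171.5,266,.012),
 ("ch1",278.5,105,.11),("ch2",361.5,129,.11),("ch3",345.5,185.5,.11),("ch4",261.5,160.5,.11)]:
    X=w("top",u,v,z);print(n,X,"r",np.hypot(*X[:2]).round(3))
    if n in("bar","square"): print(px("side",X))
b=w("top",334.2,239.2,.047);s=w("top",370.2,230.5,.047);print("spacing",np.linalg.norm(b-s)/2,"yaw of +y axis",np.degrees(np.arctan2(*(b-s)[[1,0]]))-90)
for X in [w("top",334.2,239.2,.047),w("top",172.4,242.9,.177),w("top",312,144.3,.111)]:print(px("side",X))
E
python3 -c "
from h import *
crop('pics/side0.png',280,170,350,230,10,'pics/b1.png')
crop('pics/side0.png',225,255,305,335,7,'pics/b2.png')"
```

```text
bar [ 0.5186 -0.1612  0.047 ] r 0.543
[315.6974 202.8774]
round [ 0.5302 -0.2128  0.047 ] r 0.571
square [ 0.542  -0.2675  0.047 ] r 0.604
[320.7108 183.0758]
tail [0.5074 0.2817 0.177 ] r 0.58
cup [0.5082 0.2818 0.067 ] r 0.581
knob [0.4297 0.2489 0.03  ] r 0.497
ticket [ 0.7868 -0.0999  0.111 ] r 0.793
can [ 0.5908 -0.4853  0.18  ] r 0.765
jar [0.5427 0.0036 0.08  ] r 0.543
mug [0.5765 0.4696 0.09  ] r 0.744
tape [ 0.4268 -0.0071  0.045 ] r 0.427
base1 [0.5466 0.3371 0.012 ] r 0.642
base2 [0.5628 0.2446 0.012 ] r 0.614
base3 [0.4671 0.2264 0.012 ] r 0.519
base4 [0.4513 0.3196 0.012 ] r 0.553
ch1 [ 0.9061 -0.0062  0.11  ] r 0.906
ch2 [ 0.8298 -0.2438  0.11  ] r 0.865
ch3 [ 0.6653 -0.1914  0.11  ] r 0.692
ch4 [0.7423 0.0453 0.11  ] r 0.744
spacing 0.054395025199054606 yaw of +y axis 12.418906673367587
[315.6974 202.8774]
[256.0392 265.3504]
[231.3742 177.932 ]
```

View pics/b1.png

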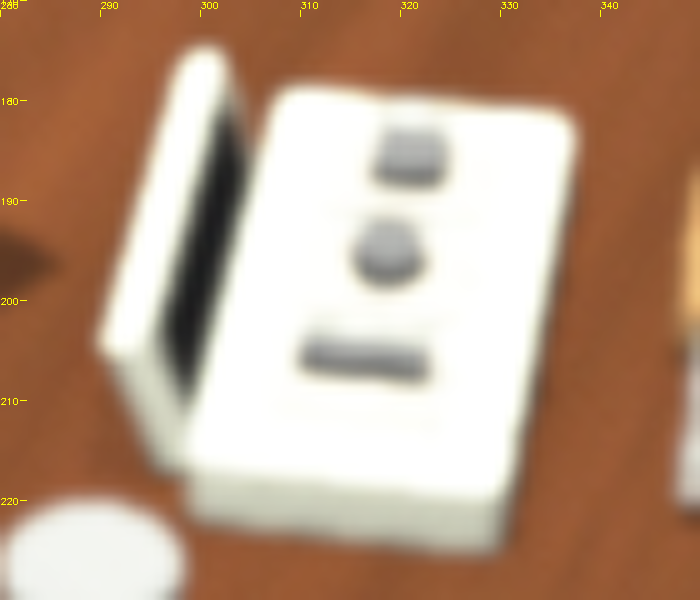

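View pics/b2.png

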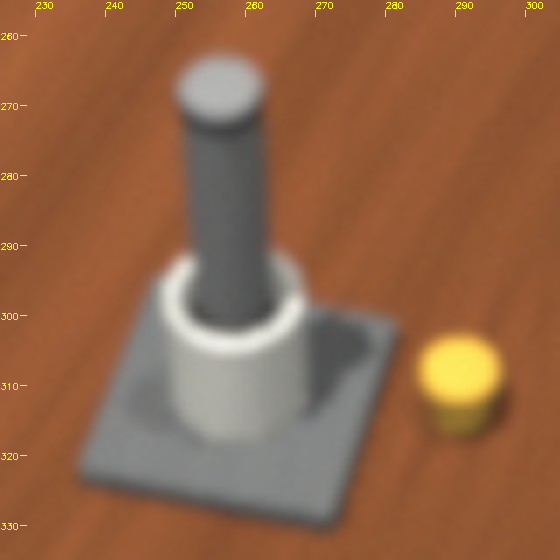

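Everything agrees with the stated sizes: key spacing is 54.4 mm, the cup and reader tail line up, and the chest corners fit. The keypad yaw is about 12.4°. Next I move above the bar key with the fingers shut.

```bash
python3 -m handwheel '[[0,0.41,-0.293,0.03,0.197],[0,0.41,-0.293,0.03,0.197],[0,0.41,-0.293,0.03,0.197],[0,0.41,-0.293,0.03,0.197],[0,0.41,-0.293,0.03,0.197],[0,0.41,-0.293,0.03,0.197],[0,0.41,-0.293,0.03,0.197],[0,0.41,-0.293,0.03,0.197],[0,0.41,-0.293,0.03,0.197],[0,0.41,-0.293,0.03,0.197],[0,0.41,-0.293,0.03,0.197],[0,0.41,-0.293,0.03,0.197],[0,0.41,-0.293,0.12,0.197],[0,0.41,-0.293,0.15,0.197],[0,0.41,-0.293,0.15,0.197],[0,0.41,-0.293,0.15,0.197],[0,0.41,-0.293,0.15,0.197]]' 20; python3 - <<'E'
from h import *
o=get_obs();print(o['time_s'],o['tool_pos'],o['tool_rot'],o['force'],o['grip_width'])
for n in("top","wrist"): cv2.imwrite(f"pics/{n}1.png",read_camera(n))
crop('pics/top1.png',305,175,395,265,6,'pics/c1.png')
print(px("wrist",[.519,-.161,.047]),px("wrist",o['tool_pos']))
E
```

```text
time_s: 1.85
tool_pos: [0.5187, -0.1638, 0.0731]
tool_rot: [180.0, 0.0, 12.3]
force: [-0.7, -0.2, 0.9]
grip_width: 0.0007
1.85 [ 0.51874428 -0.16377322  0.07310299] [1.79961535e+02 5.71812417e-04 1.22854835e+01] [-0.68248456 -0.23227553  0.93261907] 0.000662696132525519
[274.44016342 247.06940221] [279.0887654  266.41408968]
```

View pics/wrist1.png

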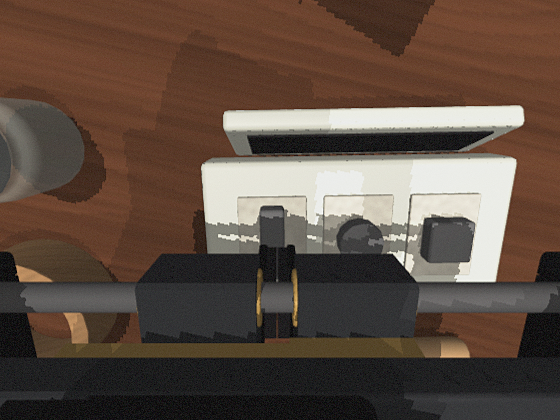

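View pics/c1.png

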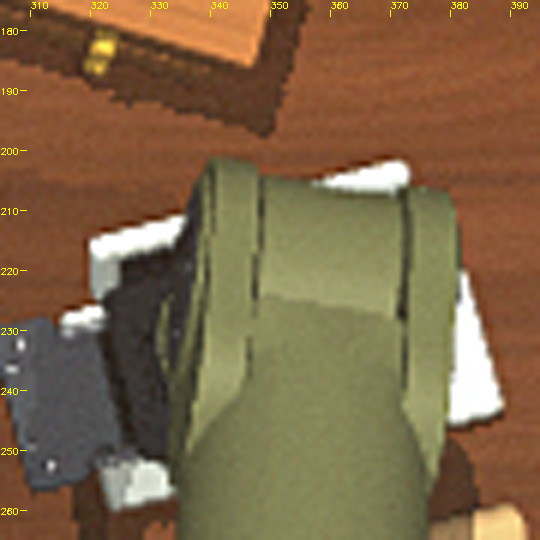

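The wrist view shows the shut fingertips at about (278,266) over the bar key at about (273,240), which is about 2 mm off sideways. I press the bar key and release it.

```bash
python3 -m handwheel '[[0,0,-0.002,0.015,0],[0,0,-0.002,0.022,0],[0,0,-0.002,0.026,0],[0,0,-0.002,0.029,0],[0,0,-0.002,0.032,0],[0,0,-0.002,0.033,0],[0,0,-0.002,0.033,0],[0,0,-0.002,0.033,0]]'; python3 -c "
from h import *
print(get_obs()['tool_pos'],get_obs()['force'])"
```

```text
time_s: 2.75
tool_pos: [0.518, -0.1599, 0.0412]
tool_rot: [-180.0, 0.1, 12.4]
force: [-6.7, 2.3, 14.6]
grip_width: 0.0001
[ 0.51796239 -0.15986398  0.04119666] [-6.66021306  2.31847616 14.64261895]
```

The bar key is fully down at z = 0.0412 with about 14 N. I release it, move over and press the round key.

```bash
python3 -m handwheel '[[0,0,0,-0.01,0],[0,0,0,-0.025,0],[0,0,0,-0.025,0],[0,0,0.03,-0.025,0],[0,0,0.055,-0.025,0],[0,0,0.055,-0.025,0],[0,0,0.055,-0.012,0],[0,0,0.055,-0.007,0],[0,0,0.055,-0.004,0],[0,0,0.055,-0.001,0],[0,0,0.055,0,0],[0,0,0.055,0,0],[0,0,0.055,0,0]]'
python3 -m handwheel '[[0,0,0,-0.01,0],[0,0,0,-0.025,0],[0,0,0,-0.025,0],[0,0,0.03,-0.025,0],[0,0,0.055,-0.025,0],[0,0,0.055,-0.025,0],[0,0,0.055,-0.025,0]]'
python3 - <<'E'
from h import *
o=get_obs();print(o['time_s'],o['tool_pos'],o['tool_rot'],o['force'],o['grip_width'])
cv2.imwrite(f"pics/wrist2.png",read_camera("wrist"))
E
```

```text
time_s: 4.05
tool_pos: [0.5297, -0.2126, 0.0412]
tool_rot: [-180.0, 0.1, 12.5]
force: [-6.1, 2.5, 13.8]
grip_width: 0.0007
time_s: 4.75
tool_pos: [0.5419, -0.2677, 0.0641]
tool_rot: [-180.0, 0.0, 12.4]
force: [0.2, 0.1, 0.3]
grip_width: 0.0004
4.75 [ 0.54190131 -0.26765222  0.06409257] [-1.79956605e+02  1.48037909e-02  1.23528289e+01] [0.24417521 0.0914295  0.31782892] 0.0004295291727702764
```

View pics/wrist2.png

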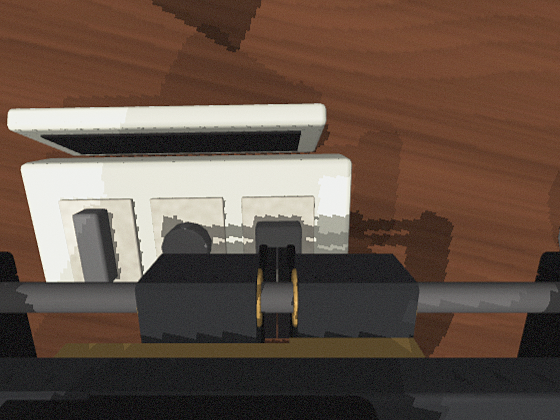

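The round key is fully down (z = 0.0412, about 14 N) and released. The fingertips are now over the square key at about (278,240). I press it, release it and rise.

```bash
python3 -m handwheel '[[0,0,0,0.013,0],[0,0,0,0.018,0],[0,0,0,0.021,0],[0,0,0,0.024,0],[0,0,0,0.025,0],[0,0,0,0.025,0],[0,0,0,0.025,0]]'
python3 -m handwheel '[[0,0,0,-0.01,0],[0,0,0,-0.06,0],[0,0,0,-0.11,0],[0,0,0,-0.16,0],[0,0,0,-0.18,0],[0,0,0,-0.18,0],[0,0,0,-0.18,0]]'
```

```text
time_s: 5.5
tool_pos: [0.5418, -0.266, 0.0412]
tool_rot: [-179.9, 0.1, 12.5]
force: [-5.5, 4.7, 13.5]
grip_width: 0.0008
time_s: 6.2
tool_pos: [0.5419, -0.2677, 0.2193]
tool_rot: [180.0, 0.0, 12.4]
force: [-0.1, 0.9, -0.7]
grip_width: 0.0006
```

All three keys went fully down in order. Now I open the gripper and move above the reader, with yaw 72° so that tool x is along the chest's long axis.

```bash
python3 -m handwheel '[[0.087,0.085,-0.544,0,-1.04],[0.087,0.085,-0.544,0,-1.04],[0.087,0.085,-0.544,0,-1.04],[0.087,0.085,-0.544,0,-1.04],[0.087,0.085,-0.544,0,-1.04],[0.087,0.085,-0.544,0,-1.04],[0.087,0.085,-0.544,0,-1.04],[0.087,0.085,-0.544,0,-1.04],[0.087,0.085,-0.544,0,-1.04],[0.087,0.085,-0.544,0,-1.04],[0.087,0.085,-0.544,0,-1.04],[0.087,0.085,-0.544,0,-1.04],[0.087,0.085,-0.544,0,-1.04],[0.087,0.085,-0.544,0,-1.04],[0.087,0.085,-0.544,0,-1.04],[0.087,0.085,-0.544,0,-1.04]]'
python3 - <<'E'
from h import *
o=get_obs();print(o['tool_pos'],o['tool_rot'],o['force'],o['grip_width'],o['qpos'])
cv2.imwrite(f"pics/wrist3.png",read_camera("wrist"))
print(px("wrist",[.5078,.282,.177]),px("wrist",o['tool_pos']))
E
```

```text
time_s: 7.8
tool_pos: [0.5088, 0.2802, 0.2192]
tool_rot: [180.0, 0.1, 71.8]
force: [-0.1, -0.3, 0.1]
grip_width: 0.0867
[0.50875762 0.2801715  0.21923249] [1.79987670e+02 5.62241247e-02 7.18402412e+01] [-0.06827601 -0.34344928  0.11956554] 0.08666328538477786 [  8.2646872   15.1274597  -46.81824753  92.26693295  11.28128758
  77.53018796 -58.17813977]
[274.20895374 236.74138068] [276.45033418 266.32168509]
```

View pics/wrist3.png

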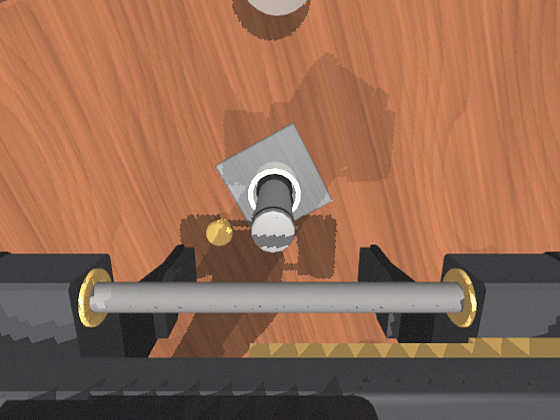

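The reader tail appears at (273,231), predicted at (274,237), so I trim a few mm in tool x. Then I descend to a grasp height of about 0.137 and grip.

```bash
python3 -m handwheel '[[0.087,0.003,-0.002,0.04,0],[0.087,0.003,-0.002,0.08,0],[0.087,0.003,-0.002,0.101,0],[0.087,0.003,-0.002,0.101,0],[0.087,0.003,-0.002,0.101,0],[0.0,0.003,-0.002,0.101,0],[0.0,0.003,-0.002,0.101,0],[0.0,0.003,-0.002,0.101,0],[0.0,0.003,-0.002,0.101,0],[0.0,0.003,-0.002,0.101,0],[0.0,0.003,-0.002,0.101,0],[0.0,0.003,-0.002,0.101,0],[0.0,0.003,-0.002,0.101,0],[0.0,0.003,-0.002,0.101,0],[0.0,0.003,-0.002,0.101,0]]' 40
```

```text
time_s: 9.35
tool_pos: [0.5071, 0.2855, 0.1184]
tool_rot: [-180.0, 0.0, 72.0]
force: [0.2, 0.3, -1.5]
grip_width: 0.0292
```

Gripped, with an opening of 29.2 mm on the 30 mm stick. I lift straight up.

```bash
python3 -m handwheel '[[0,0,0,-0.015,0],[0,0,0,-0.035,0],[0,0,0,-0.06,0],[0,0,0,-0.085,0],[0,0,0,-0.11,0],[0,0,0,-0.13,0],[0,0,0,-0.13,0],[0,0,0,-0.13,0],[0,0,0,-0.13,0]]'
python3 - <<'E'
from h import *
o=get_obs();print(o['tool_pos'],o['tool_rot'],o['force'],o['grip_width'],o['wrist_torque'])
cv2.imwrite(f"pics/side4.png",read_camera("side"))
crop('pics/side4.png',190,190,320,330,5,'pics/d1.png')
E
```

```text
time_s: 10.25
tool_pos: [0.5065, 0.285, 0.2472]
tool_rot: [-179.9, 0.1, 72.0]
force: [-0.4, -0.4, -1.1]
grip_width: 0.0298
[0.50648924 0.2849591  0.24724961] [-1.79912777e+02  1.01893211e-01  7.20111237e+01] [-0.37085238 -0.42838984 -1.13362172] 0.02978345377454717 [-0.01456834 -0.08805081  0.04530538]
```

View pics/d1.png

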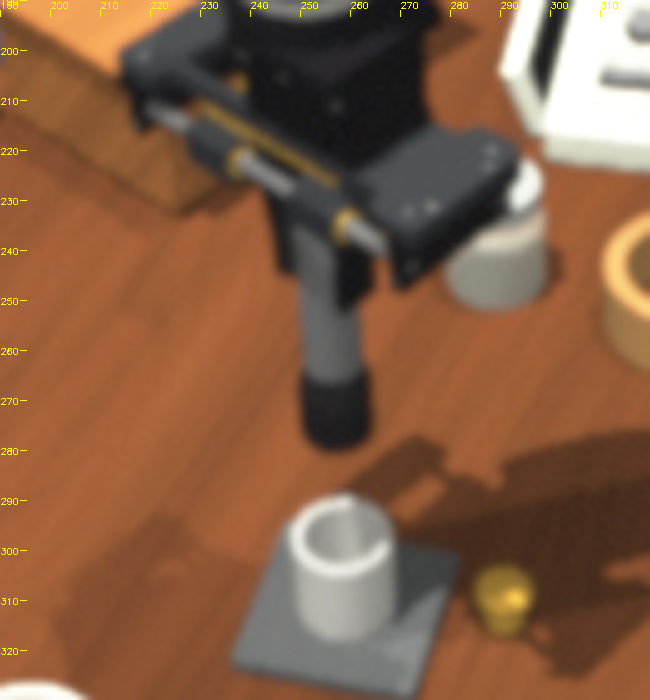

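The reader is drawn clear of the cup and hangs vertical, nose at about (256,277) in the side view. The arm can only move in shifts and twist, so I'll tip the reader by pivoting it in the pads against the chest's left edge. I move to its left side and lower.

```bash
python3 -m handwheel '[[0,-0.095,0.328,0,0],[0,-0.095,0.328,0,0],[0,-0.095,0.328,0,0],[0,-0.095,0.328,0,0],[0,-0.095,0.328,0,0],[0,-0.095,0.328,0,0],[0,-0.095,0.328,0,0],[0,-0.095,0.328,0,0],[0,-0.095,0.328,0,0],[0,-0.095,0.328,0,0],[0,-0.095,0.328,0.03,0],[0,-0.095,0.328,0.06,0],[0,-0.095,0.328,0.09,0],[0,-0.095,0.328,0.092,0],[0,-0.095,0.328,0.092,0],[0,-0.095,0.328,0.092,0]]'
python3 - <<'E'
from h import *
o=get_obs();print(o['tool_pos'],o['tool_rot'],o['force'],o['grip_width'],o['wrist_torque'])
cv2.imwrite(f"pics/side5.png",read_camera("side"))
cv2.imwrite(f"pics/top5.png",read_camera("top"))
crop('pics/side5.png',130,110,290,250,5,'pics/e1.png')
crop('pics/top5.png',200,80,380,200,4,'pics/e2.png')
E
```

```text
time_s: 11.9
tool_pos: [0.7905, 0.0948, 0.1595]
tool_rot: [179.8, -0.1, 72.0]
force: [-0.3, 0.3, -1.2]
grip_width: 0.0294
[0.79049088 0.09481342 0.15948565] [ 1.79821215e+02 -1.04798378e-01  7.20474822e+01] [-0.27295894  0.32806081 -1.24275851] 0.029436196700465135 [ 0.00712223 -0.10855714  0.00037339]
```

View pics/e1.png

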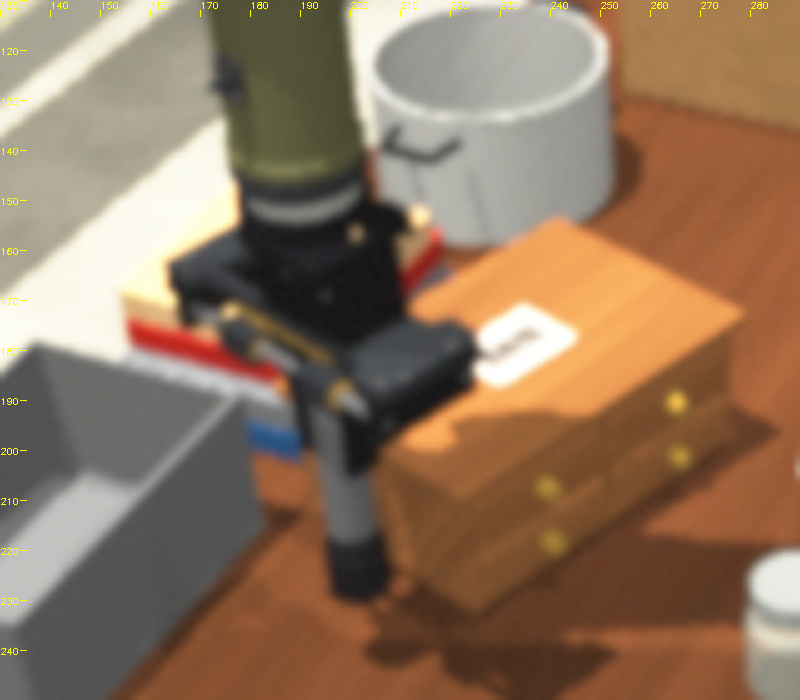

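View pics/e2.png

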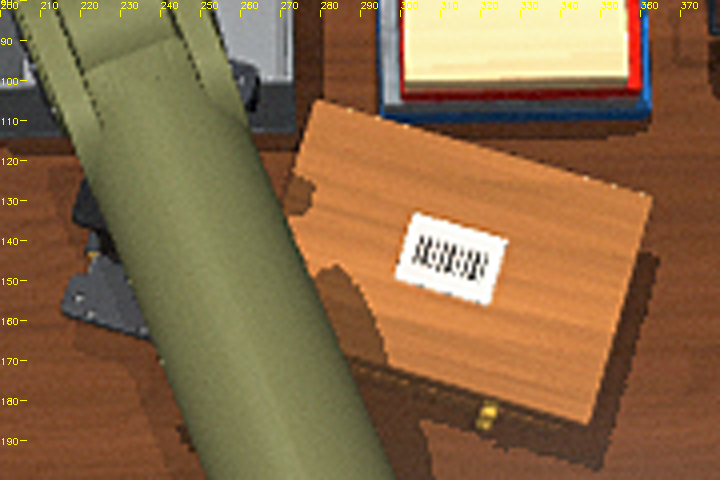

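The reader hangs clear to the left of the chest, nose at (198,228). I lower it 10 mm and push towards the chest, about 105 mm of grasp travel for about 48°.

```bash
python3 -m handwheel '[[0,-0.02,0,0.01,0],[0,-0.03,0,0.01,0],[0,-0.038,0,0.01,0],[0,-0.044,0,0.01,0],[0,-0.049,0,0.01,0],[0,-0.054,0,0.01,0],[0,-0.059,0,0.01,0],[0,-0.064,0,0.01,0],[0,-0.07,0,0.01,0]]'
python3 - <<'E'
from h import *
o=get_obs();print(o['tool_pos'],o['tool_rot'],o['force'],o['grip_width'],o['wrist_torque'])
cv2.imwrite(f"pics/side6.png",read_camera("side"))
crop('pics/side6.png',130,110,290,250,5,'pics/f1.png')
E
```

```text
time_s: 12.9
tool_pos: [0.7716, 0.036, 0.1493]
tool_rot: [179.6, -0.8, 72.3]
force: [7.7, 10.2, -4.0]
grip_width: 0.0296
[0.77164337 0.03599587 0.14933989] [179.63502022  -0.84518518  72.32601656] [ 7.65379738 10.23824528 -3.97704998] 0.02955927101648944 [ 2.76188757 -2.21989045 -0.01453445]
```

View pics/f1.png

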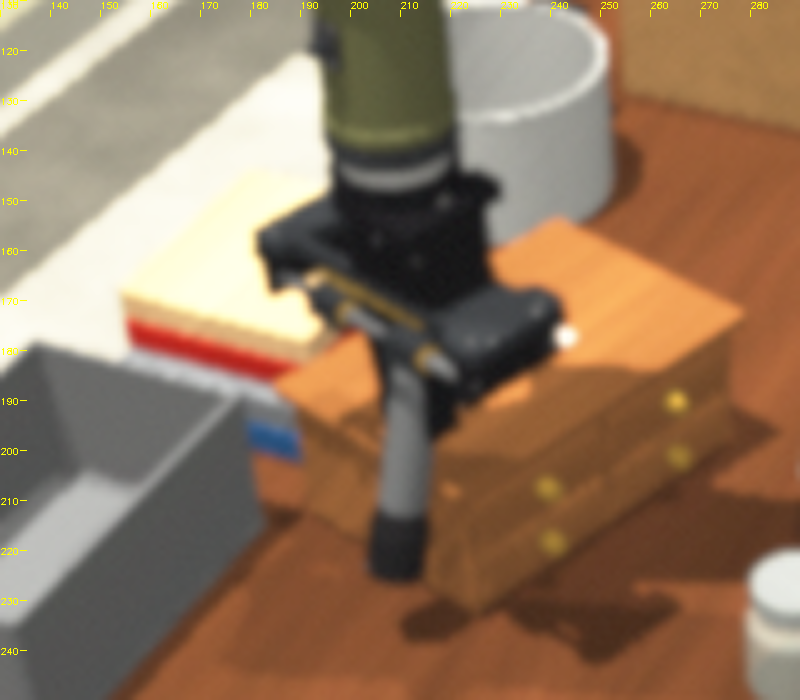

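It is tipping as planned (about 13 N push). I continue another 40 mm.

```bash
python3 -m handwheel '[[0,-0.006,0,0,0],[0,-0.012,0,0,0],[0,-0.018,0,0,0],[0,-0.024,0,0,0],[0,-0.03,0,0,0],[0,-0.035,0,0,0],[0,-0.04,0,0,0],[0,-0.04,0,0,0]]'
python3 - <<'E'
from h import *
o=get_obs();print(o['tool_pos'],o['tool_rot'],o['force'],o['grip_width'],o['wrist_torque'])
cv2.imwrite(f"pics/side7.png",read_camera("side"))
crop('pics/side7.png',130,110,290,250,5,'pics/g1.png')
E
```

```text
time_s: 13.75
tool_pos: [0.7557, -0.0116, 0.1473]
tool_rot: [180.0, 0.0, 72.0]
force: [-1.2, 2.6, 3.0]
grip_width: 0.0286
[ 0.75572266 -0.01162899  0.14733475] [1.79978727e+02 3.38092953e-02 7.19675685e+01] [-1.22448272  2.55284316  3.01988086] 0.028560464707049434 [0.63240593 0.14610673 0.10452736]
```

View pics/g1.png

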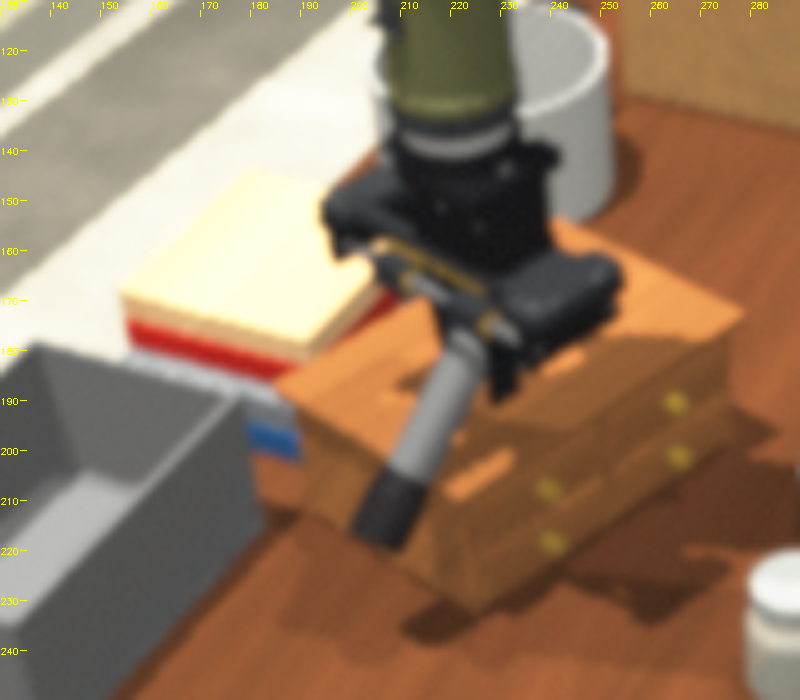

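```bash
cat >> h.py <<'E'
def tilt_px(cam,tcp,yaw,sgn=1,L=.12):
    g=np.array(tcp)+[0,0,.0187];y=np.radians(yaw);x=np.array([np.cos(y),np.sin(y),0])*sgn
    for th in range(20,66,5):
        t=np.radians(th);a=x*np.sin(t)-np.array([0,0,np.cos(t)])
        print(th,px(cam,g).round(1),px(cam,g+a*.088).round(1),px(cam,g+a*L).round(1))
E
python3 -c "
from h import *
o=get_obs();tilt_px('side',o['tool_pos'],o['tool_rot'][2])"
```

```text
20 [225.3 181.2] [220.3 207.3] [218.6 216.5]
25 [225.3 181.2] [218.6 207.6] [216.2 217. ]
30 [225.3 181.2] [216.8 207.8] [213.8 217.2]
35 [225.3 181.2] [215.1 207.7] [211.5 217.2]
40 [225.3 181.2] [213.5 207.5] [209.3 216.9]
45 [225.3 181.2] [212. 207.] [207.1 216.4]
50 [225.3 181.2] [210.5 206.4] [205.1 215.5]
55 [225.3 181.2] [209.1 205.5] [203.2 214.4]
60 [225.3 181.2] [207.9 204.5] [201.5 213.1]
65 [225.3 181.2] [206.8 203.3] [199.9 211.4]
```

The side view shows the reader tipped: shoulder (210,206), nose end (204.5,217), which fits about 50°. I raise the grip to 60 N and lift clear.

```bash
python3 -m handwheel '[[0,0,0,0,0],[0,0,0,0,0],[0,0,0,0,0],[0,0,0,-0.01,0],[0,0,0,-0.03,0],[0,0,0,-0.05,0],[0,0,0,-0.07,0],[0,0,0,-0.09,0],[0,0,0,-0.11,0],[0,0,0,-0.13,0],[0,0,0,-0.14,0],[0,0,0,-0.14,0],[0,0,0,-0.14,0]]' 60
python3 - <<'E'
from h import *
o=get_obs();print(o['tool_pos'],o['tool_rot'],o['force'],o['grip_width'],o['wrist_torque'])
cv2.imwrite(f"pics/side8.png",read_camera("side"))
crop('pics/side8.png',150,80,290,210,5,'pics/i1.png')
tilt_px('side',o['tool_pos'],o['tool_rot'][2])
E
```

```text
time_s: 15.1
tool_pos: [0.7555, -0.0113, 0.2854]
tool_rot: [-179.9, 0.1, 72.0]
force: [0.6, 0.2, -1.2]
grip_width: 0.0285
[ 0.75552254 -0.01131029  0.28536377] [-1.79933750e+02  8.06515208e-02  7.19921353e+01] [ 0.56830925  0.19545053 -1.17964944] 0.02854197077707911 [-0.05235677 -0.06534272 -0.0011978 ]
20 [221.3 142.1] [216.2 170.6] [214.4 180.6]
25 [221.3 142.1] [214.3 170.8] [211.8 181. ]
30 [221.3 142.1] [212.4 170.8] [209.3 181.1]
35 [221.3 142.1] [210.6 170.6] [206.8 180.8]
40 [221.3 142.1] [208.9 170.2] [204.4 180.3]
45 [221.3 142.1] [207.2 169.6] [202.1 179.5]
50 [221.3 142.1] [205.7 168.7] [200.  178.4]
55 [221.3 142.1] [204.2 167.7] [197.9 177.1]
60 [221.3 142.1] [202.9 166.4] [196.1 175.4]
65 [221.3 142.1] [201.6 165. ] [194.4 173.4]
```

View pics/i1.png

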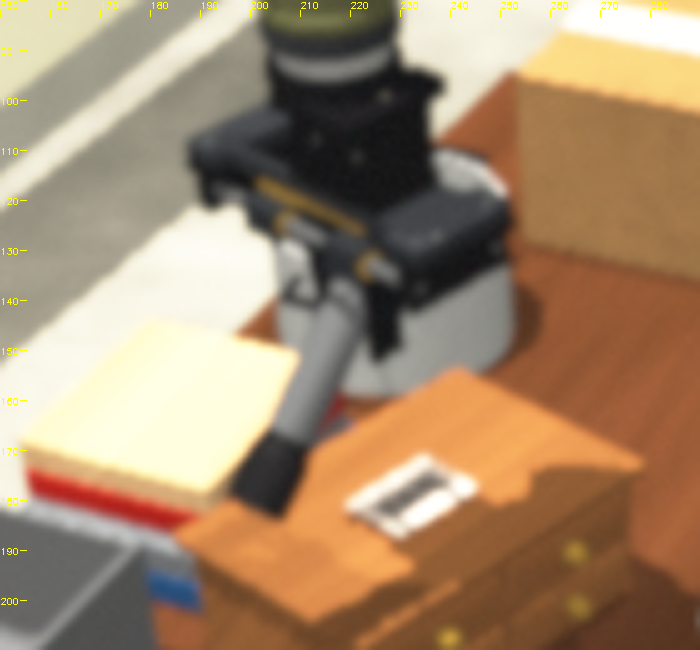

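Clear of the chest and still about 49–50° (shoulder (206.5,167), nose (201,180)), with no drift. I carry it over to the far right of the ticket so that the nose points back at it.

```bash
python3 -m handwheel '[[0,-0.02,0.005,0,0],[0,-0.045,0.011,0,0],[0,-0.07,0.017,0,0],[0,-0.095,0.023,0,0],[0,-0.12,0.029,0,0],[0,-0.145,0.035,0,0],[0,-0.17,0.041,0.01,0],[0,-0.195,0.047,0.02,0],[0,-0.215,0.052,0.03,0],[0,-0.23,0.055,0.04,0],[0,-0.241,0.057,0.049,0],[0,-0.241,0.057,0.049,0],[0,-0.241,0.057,0.049,0],[0,-0.241,0.057,0.049,0]]'
python3 - <<'E'
from h import *
o=get_obs();print(o['tool_pos'],o['tool_rot'],o['force'],o['grip_width'],o['wrist_torque'])
for n in("side","top","wrist"):cv2.imwrite(f"pics/{n}9.png",read_camera(n))
crop('pics/side9.png',190,80,340,210,5,'pics/j1.png')
crop('pics/top9.png',270,90,410,210,5,'pics/j2.png')
tilt_px('side',o['tool_pos'],o['tool_rot'][2])
E
```

```text
time_s: 16.55
tool_pos: [0.7364, -0.2554, 0.2385]
tool_rot: [179.9, -0.1, 72.2]
force: [0.4, 0.7, -1.2]
grip_width: 0.0287
[ 0.7363508  -0.25538798  0.23845726] [ 1.79939914e+02 -7.60145241e-02  7.21520754e+01] [ 0.40589076  0.66576665 -1.23158382] 0.02869553589305271 [-0.03654276 -0.03023346  0.03426571]
20 [264.7 118.3] [259.3 144.1] [257.4 153.3]
25 [264.7 118.3] [257.8 144.3] [255.3 153.5]
30 [264.7 118.3] [256.3 144.2] [253.3 153.4]
35 [264.7 118.3] [254.9 143.9] [251.3 153.1]
40 [264.7 118.3] [253.5 143.5] [249.4 152.5]
45 [264.7 118.3] [252.2 142.8] [247.6 151.7]
50 [264.7 118.3] [251.  141.9] [245.9 150.6]
55 [264.7 118.3] [249.8 140.9] [244.4 149.2]
60 [264.7 118.3] [248.8 139.7] [243.  147.6]
65 [264.7 118.3] [247.9 138.3] [241.7 145.7]
```

View pics/j1.png

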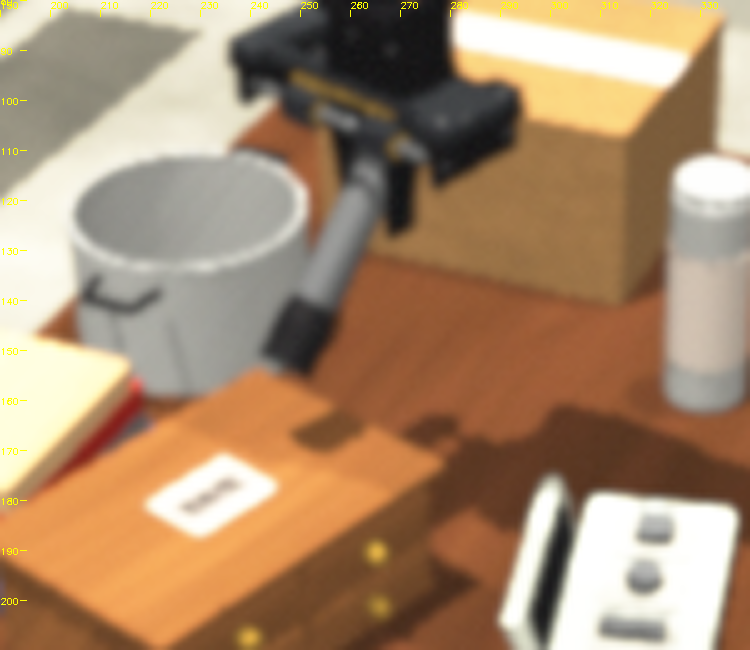

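View pics/j2.png

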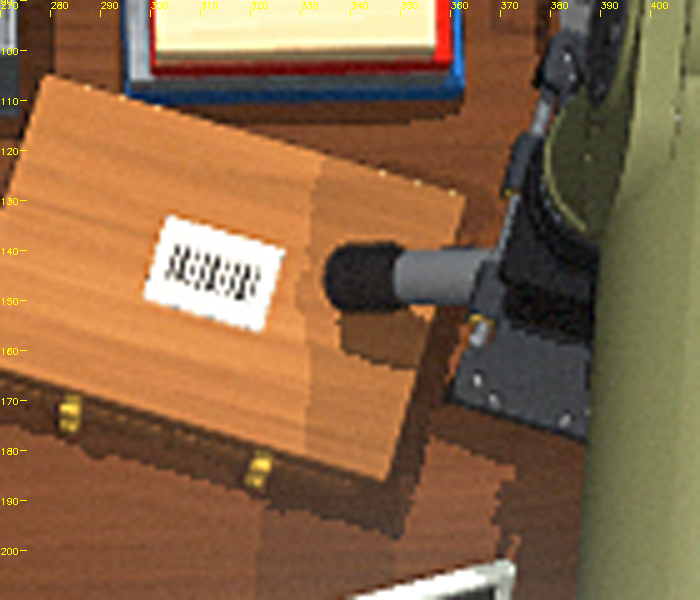

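View pics/wrist9.png

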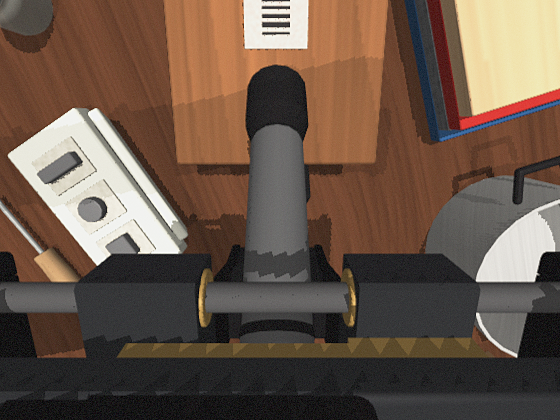

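The reader is held, its axis in line with the ticket laterally in both the top and wrist views. I check the tilt and line-up numerically against silhouettes.

```bash
python3 - <<'E'
from h import *
o=get_obs();g=o['tool_pos']+[0,0,.0187];y=np.radians(o['tool_rot'][2]);x=np.array([np.cos(y),np.sin(y),0]);s=np.cross([0,0,1],x)
T=np.array([.7868,-.0999,.111])
print("ticket wrist px",px("wrist",T),"top",px("top",T))
for th in (40,44,48,52,56):
  t=np.radians(th);a=x*np.sin(t)-np.array([0,0,np.cos(t)]);b=np.cross(a,s)
  out=[]
  for L,r in((.12,.019),(.088,.019)):
    ring=[g+a*L+r*(np.cos(p)*s+np.sin(p)*b) for p in np.linspace(0,6.28,60)]
    P={n:np.array([px(n,q) for q in ring]) for n in("top","wrist","side")}
    out+=[("topU",P["top"][:,0].min().round(1),P["top"][:,0].max().round(1)),("wristV",P["wrist"][:,1].min().round(1),P["wrist"][:,1].max().round(1)),("sideU",P["side"][:,0].min().round(1),P["side"][:,0].max().round(1)),("sideV",P["side"][:,1].max().round(1))]
  c=g+a*.04;d=T-c
  print(th,out,"| along",d@a,"off",d@s,d@b,"cz",c[2])
E
```

```text
ticket wrist px [2.76163621e+02 2.44678496e-01] top [312.0113105  144.31151716]
40 [('topU', np.float64(338.8), np.float64(348.6)), ('wristV', np.float64(93.3), np.float64(137.7)), ('sideU', np.float64(244.2), np.float64(254.9)), ('sideV', np.float64(154.9)), ('topU', np.float64(347.3), np.float64(357.1)), ('wristV', np.float64(127.4), np.float64(170.7)), ('sideU', np.float64(248.2), np.float64(259.0)), ('sideV', np.float64(145.8))] | along 0.17752582092763763 off -0.00018217129860352528 0.031792854147232895 cz 0.226556615909339
44 [('topU', np.float64(337.2), np.float64(346.4)), ('wristV', np.float64(83.3), np.float64(127.9)), ('sideU', np.float64(242.8), np.float64(253.4)), ('sideV', np.float64(154.4)), ('topU', np.float64(346.2), np.float64(355.4)), ('wristV', np.float64(121.0), np.float64(163.3)), ('sideU', np.float64(247.3), np.float64(257.8)), ('sideV', np.float64(145.5))] | along 0.17921369635623974 off -0.00018217129860349378 0.01654157413622545 cz 0.2284248016205521
48 [('topU', np.float64(335.7), np.float64(344.3)), ('wristV', np.float64(73.3), np.float64(118.1)), ('sideU',
[... 556 characters left out ...]
p.float64(352.3)), ('wristV', np.float64(108.9), np.float64(148.7)), ('sideU', np.float64(245.5), np.float64(255.7)), ('sideV', np.float64(144.7))] | along 0.1793824658996938 off -0.000182171298603494 -0.014128057220990642 cz 0.23257193462107179
56 [('topU', np.float64(333.3), np.float64(340.6)), ('wristV', np.float64(53.3), np.float64(98.2)), ('sideU', np.float64(239.2), np.float64(249.2)), ('sideV', np.float64(152.3)), ('topU', np.float64(343.7), np.float64(350.9)), ('wristV', np.float64(103.4), np.float64(141.7)), ('sideU', np.float64(244.8), np.float64(254.7)), ('sideV', np.float64(144.1))] | along 0.1778625377862948 off -0.00018217129860350815 -0.02939698920612742 cz 0.23483067749526826
```

Silhouettes give about 48–50° (top u 335, side u 241, v 154). That puts the ticket within about 3–8 mm of the axis and about 100 mm beyond the nose. I hold for 1 s to check for drift.

```bash
python3 -m handwheel '[[0,0,0,0,0],[0,0,0,0,0],[0,0,0,0,0],[0,0,0,0,0],[0,0,0,0,0],[0,0,0,0,0],[0,0,0,0,0],[0,0,0,0,0],[0,0,0,0,0],[0,0,0,0,0]]'
python3 - <<'E'
from h import *
o=get_obs();print(o['tool_pos'],o['force'],o['grip_width'],abs(o['joint_velocities']).max())
for n in("side","wrist","top"):
    im=read_camera(n);cv2.imwrite(f"pics/{n}10.png",im)
    print(n,np.abs(im.astype(int)-cv2.imread(f"pics/{n}9.png")).mean())
print(px("wrist",[.7868-.035*.309,-.0999-.035*.951,.111]))
E
```

```text
time_s: 17.7
tool_pos: [0.7356, -0.2576, 0.2376]
tool_rot: [180.0, 0.0, 72.0]
force: [0.1, 0.2, -0.2]
grip_width: 0.029
[ 0.73560223 -0.25761729  0.23756321] [ 0.09102279  0.18267889 -0.2471373 ] 0.02895896907144127 0.07215506367784065
side 0.7285218253968254
wrist 6.792672902494331
top 3.2853004535147394
[276.15649168  47.28828614]
```

View pics/wrist10.png

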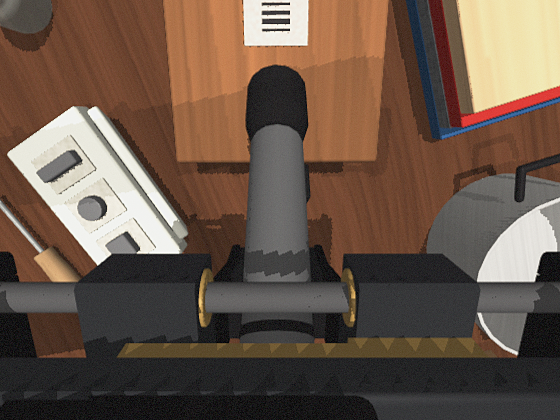

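View pics/top10.png

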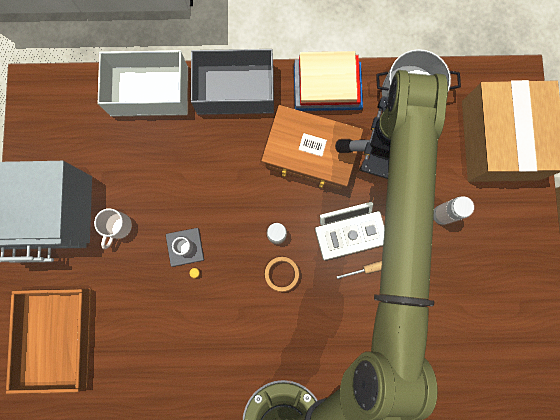

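The nose is unchanged at (276,66) and the ticket edge is at row 46 (predicted 47). The bystanders are where they were, so I hand in.

```bash
python3 -c "
from cell import *
print(sign_off())"
```

```text
the job is handed in; nothing more can be done
None
```

I pressed the three keys in order, drew the reader out of its cup, tipped it, and handed the job in at about 18 s with the reader held and aimed at the ticket. No verdict was reported, so what follows rests on my own measurements.

- **Keys:** bar, round and square each bottomed out at z = 0.0412 with about 14 N. I lifted clear of each before moving to the next.
- **Tipping the reader:** the arm can only shift and twist, so it cannot tilt its own wrist. I tipped the reader by pivoting it in the pads against the chest's left edge, which is fixed. I then gripped it at 60 N and carried it to the right-hand side of the ticket, nose pointing back at it.
- **Tilt:** about 48–51°. The top and side cameras gave 48–50° and the wrist camera about 51°; the cameras disagree slightly, but all are within 30–60°.
- **Aim:** the ticket is about 100 mm beyond the nose. It is within about 10 mm of the reader's axis in the vertical plane, and about 0 mm off sideways.
- **Height and stillness:** the reader's centre is about 0.23 m above the table. The tool moved about 2 mm as the arm settled during a 1 s hold, the tilt did not change, and the reader touched nothing.
- **Other things:** the items on the table look unmoved in the last top picture, though the arm hid part of the screwdriver.
- **One odd reading:** the vertical force read -1.2 N just after the carry and -0.2 N after the hold. I took this for sensor drift, because the pictures still showed the reader in the grip.

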